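# Refit a stock-trolley wheel on its sprung axle

## Task

Refit the trolley wheel on the bare axle of the green bracket: thread on the aluminium spacer first, then the wheel with the blue hub, then the red end cap, and press the cap in gently until the yellow sprung catch clicks up in front of it, so that the stack stays locked under spring pressure when you let go. Feel for the click and the stop rather than ramming it: parts pushed against the axle with more than 25 N damage it. Leave the old green-hubbed wheel and everything else on the bench where they are.

Things in the scene. Friction and masses are not known exactly. Their poses are not given: they have to be found in the camera images.
- stand: Axle bracket, fixed: plywood foot 110 x 120 x 10 mm, green steel upright 50 mm wide, 165 mm high. Origin on the bench under the upright's axle-side face; z up. The 12 mm steel axle sticks out along -y, centre line at x = 0, z = 140 mm. The axle unit (collar, catch, tip) is clamped d = 0 to 26 mm farther out than the three points below say; d differs each time and is NOT measured.
- collar_mark (a point): On the axle line, 45 mm out from the bracket (frame as the bracket's): free face of the brass sprung collar (27 mm diameter) if d were 0. It pushes outwards with 3 N, plus 0.7 N per mm pressed in, and meets a hard stop at 10 mm. With spacer, wheel and cap on (58 mm in all) the catch clicks up at 7.5 mm (8 N), 2.5 mm before the hard stop; let go, it settles at 6 mm. Behind it the unit is at most 38 mm in diameter.
- catch_mark (a point): On the axle line, 97 mm out from the bracket (frame as the bracket's): inner, locking end of the yellow catch if d were 0. The catch is a 4.4 mm wide sprung pawl on top of the axle, rising from a pivot 16 mm farther out to 5 mm above the axle at this end. A part slid on from the tip pushes it down against 1 to 2 N (drag up to 5 N, friction included) and it springs up behind the part.
- tip_mark (a point): On the axle line, 130 mm out from the bracket (frame as the bracket's): tip of the axle, 5 mm wide, if d were 0. The axle tapers over its last 12 mm.
- spacer: Plain aluminium spacer ring, 40 mm outside diameter, 15 mm hole, 16 mm thick, 60 g. Origin at its centre; y along the hole, level. Stands on edge in the rack.
- wheel: Trolley wheel, black tyre and BLUE hub: 56 mm outside diameter, 15 mm hole, 24 mm thick, about 90 g. Origin at its centre; y along the hole, level. Stands on edge in the rack. Either way round will do.
- cap: Red end cap: thick ring with a grooved rim, 40 mm outside diameter, 15 mm hole through it, 18 mm thick, 50 g. Origin at its centre; y along the hole, level. Stands on edge in the rack. Either way round will do.
- rack: Low wooden rack, fixed: plywood base 90 x 290 mm, 10 mm thick, with a V-shaped trough along its y axis in which the four round parts stand on edge one behind the other, about 62 mm apart and in any order, their holes along the rack's y. The trough is 32 mm wide and at most 34 mm high, so the parts' sides are free to be gripped from above. Origin under its centre on the bench; z up. Centres of spacer and cap stand 47 mm above the bench, of the wheels 56 mm.
- old_wheel: Worn wheel of the same size as the wheel but with a GREEN hub, also in the rack. Not to be used. Origin at its centre.
- green_bottle: Green bottle, 64 mm diameter, 200 mm high; bystander. Origin under its base.
- amber_bottle: Amber bottle, 60 mm diameter, 170 mm high; bystander. Origin under its base.
- tub: White tub with blue lid, 186 mm diameter, 119 mm high; bystander. Origin under its base.
- parcel: White wrapped parcel, 130 x 190 x 60 mm; bystander. Origin under its base.
- screwdriver: Screwdriver with an orange handle lying on the bench; bystander. Origin under its middle.
- bolt_jar: Squat jar with a red lid, 66 mm diameter, 75 mm high; bystander. Origin under its base.

How it is judged:
On the way, in this order (a step that is already met when the one before it is completed fails the run):
1. the spacer is threaded on the axle before the wheel and the cap (x of spacer in the frame of stand between -0.006 and 0.006 m and z of spacer in the frame of stand between 0.134 and 0.146 m and y of spacer in the frame of stand between -0.119 and -0.03 m and not (distance between wheel and stand below 0.2 m) and not (distance between cap and stand below 0.2 m)), for 0.1 s.
2. the wheel is threaded on next, outside the spacer (x of spacer in the frame of stand between -0.006 and 0.006 m and z of spacer in the frame of stand between 0.134 and 0.146 m and y of spacer in the frame of stand between -0.119 and -0.03 m and x of wheel in the frame of stand between -0.006 and 0.006 m and z of wheel in the frame of stand between 0.134 and 0.146 m and y of wheel in the frame of stand between -0.122 and -0.05 m), for 0.1 s.
3. the cap is on, locked by the catch with the stack under spring pressure (x of cap in the frame of stand between -0.006 and 0.006 m and z of cap in the frame of stand between 0.134 and 0.146 m and y of cap in the frame of stand between -0.124 and -0.075 m and distance between wheel and cap below 0.0235 m and contact force between spacer and stand above 4 N), for 0.2 s.
At the end, for the whole second after the job is handed in: Spacer, wheel and cap sit on the axle in this order from the bracket, face to face (gaps under 2.5 mm), square to the axle (7 degrees), at rest and let go, with the cap held by the catch: the spring still presses on the spacer with more than 4 N and the cap bears on the catch with more than 3 N (all of step 3 and x of spacer in the frame of stand between -0.006 and 0.006 m and z of spacer in the frame of stand between 0.134 and 0.146 m and y of spacer in the frame of stand between -0.08 and -0.035 m and x of wheel in the frame of stand between -0.006 and 0.006 m and z of wheel in the frame of stand between 0.134 and 0.146 m and y of wheel in the frame of stand between -0.1 and -0.055 m and distance between spacer and wheel below 0.0225 m and distance between spacer and cap above 0.038 m and angle between the y axis of each of cap, wheel and the y axis of stand, either way round below 0.12 rad and contact force between cap and stand above 3 N and linear speed of each of spacer, wheel, cap below 0.02 m/s); the robot touches nothing.
It fails at once if spacer, wheel or cap pressed against the axle, its collar or catch with more than 25 N (contact force between any of spacer, wheel, cap and stand above 25 N).
It fails at once if the gripper or arm bears on the bracket or axle with more than 25 N (contact force between any of the fingers, the arm and stand above 25 N).
It fails at once if a bystander or the old wheel is moved more than 30 mm (distance of any of old_wheel, green_bottle, amber_bottle, tub, parcel, screwdriver, bolt_jar from where it was at the start of the episode above 0.03 m).
It also fails if it takes over 72 s, if anything falls off the work surface, if the arm or the gripper's body presses on something with over 40 N, if the wrist force passes 120 N, or if a joint passes its speed limit or range.

## Robot

A 6-joint arm with a two-finger parallel gripper is mounted at the origin on the work surface. World frame = base frame: x ahead of the robot, y to its left, z up, the work surface at z = 0. Lengths are in m, angles in rad, forces in N, time in s.
With the tool pointing down it reaches from about 0.35 to 0.775 m from the base axis. Payload 7.3 kg.
Tool frame: the origin (TCP) lies between the finger pads; the fingertips stand 8 mm ahead of it and the grasp point (between the pads) lies 11 mm behind it (robot.nose_length is the distance from the TCP to the fingertips, in m); z points along the fingers, y is the line along which they close (so a half turn about z gives the same grasp; the last joint's range is limited). The gripper opens to 92 mm and grips with 3 to 60 N. Pads are 19 mm wide; open, the fingers measure 130 mm over their backs; the gripper's body (75 mm by 190 mm) begins 47 mm behind the grasp point.
Start: joints at [1.188, 0.342, 1.524, -0, 1.275, -0.146], TCP at [0.123, 0.51, 0.212] pointing down, gripper open.
Joint ranges: [-2.53, 2.53], [-0.77, 2.02], [0.04, 2.7], [-1, 4.14], [0.28, 2.66], [-3.11, 3.11]. Speed limits (rad/s): [2.57, 2.57, 3.14, 3.14, 3.14, 3.14].

## Interface

Orientations are given as [roll, pitch, yaw] about the fixed x, y, z axes, in that order (R = Rz(yaw) Ry(pitch) Rx(roll)).
In Python, from cell import robot gives the robot as it stands. The module is installed in compiled form; this text tells all that it offers.
- The arm moves only by the shell command python3 -m jog 'ROWS' [FORCE]. ROWS is JSON, a list that holds one entry, the list of rows, each a list of 5 numbers: the gripper's target within -1 to 1 (fully open at 1, half-way at 0, shut at -1), then the shift along the tool's x, y, z in m, then the turn about the tool's z in rad. A call has 1 to 5 rows; each row is the pose to reach, as a shift and turn from the pose commanded when the call began, along the tool's axes at that moment; what a row does not reach only later rows make up. A row lasts 1/12 s, in which the tool goes at most 41.7 mm and 7.16 degrees, less where a joint would pass 70% of its speed; a pose out of reach is approached as far as the arm can. A call with a gripper value outside its range is refused whole. The fingers move at their own pace and stop on an object; FORCE is the grip in N (left out, the last holds). Time passes only in rows, so rows that repeat a pose let the fingers close. It gives the time, the measured TCP pose, the force, the opening and the grip force at its end, in the units of the state.
- robot.observe(): the state, without advancing time (a new reading comes with each control period).
- robot.read_camera(name): name is "scene" or "top" or "wrist"; returns the picture (420x560x3 uint8, red, green, blue); there is no depth.
- robot.camera_model(name): a dict with "camera_matrix" (3x3 intrinsics, pixels), "position" and "attitude" of the camera in the world; the wrist camera has in their place "mount" (4x4, takes a point from camera to tool coordinates, whose origin is the TCP and whose axes are the flange's). Camera axes: x right, y down, z forward; pixel columns grow to the right and rows downward; lengths in m; the calibration is good to about 2 mm. A picture is of the moment at which its call begins: read the wrist's pose just before it. camera_model takes no time and is no camera call.
- robot.hand_in(): hands the job in; it is judged then, once.
The state is a dict: "time": time; "qpos": joint angles; "qvel": joint speeds; "joint_efforts": joint torques, N m; "tool_pos": TCP position; "tool_rot": TCP orientation; "contact_force": force on the tool from outside, world axes, zero at the start; "torque": the same for the moment, N m; "opening": finger opening in m; "grip_force": force on a finger pad.
Only numpy, scipy, OpenCV 4.12 (cv2) and the standard library are available. Lean on these libraries where they do the work, as an engineer would, in place of code of your own. Each camera call takes 0.05 s, during which the arm holds its last target. There are 200 camera calls.

## Working session

There is one attempt and no reset: what is moved stays moved. The work goes in short steps, Python scripts to look and compute and a shell command to move; the robot and the scene stay as the last step left them, time stands still between calls to the robot, and variables do not carry over. Pictures are saved under pics/ and viewed, at most 13 in all, crops included, and the job is handed in when it is done.

```bash
ls; mkdir -p pics
cat > h.py <<'E'
import numpy as np,cv2
from cell import robot
from scipy.spatial.transform import Rotation as R
def cam(n):
    m=robot.camera_model(n);K=np.array(m["camera_matrix"])
    return m,K
def snap(n,f):
    s=robot.observe();im=robot.read_camera(n);cv2.imwrite('pics/'+f,cv2.cvtColor(im,cv2.COLOR_RGB2BGR));return s,im
E
python3 - <<'E'
from h import *
for n in("scene","top","wrist"):
    m,K=cam(n);print(n,m)
    s,_=snap(n,n+'0.png')
print(s)
a=cv2.imread('pics/scene0.png');b=cv2.imread('pics/top0.png')
cv2.imwrite('pics/tt.png',cv2.resize(b,(784,588)))
E
```

```text
pics
scene {'camera_matrix': array([[533.13802306,   0.        , 291.57272164],
       [  0.        , 533.13802306, 207.68356832],
       [  0.        ,   0.        ,   1.        ]]), 'position': array([ 1.20042572, -0.96757316,  1.36044219]), 'attitude': array([-2.40451554, -0.00678777,  0.59129784])}
top {'camera_matrix': array([[472.7310832 ,   0.        , 278.38034401],
       [  0.        , 472.7310832 , 213.54651337],
       [  0.        ,   0.        ,   1.        ]]), 'position': array([0.39867956, 0.00182676, 1.45374492]), 'attitude': array([-3.0284602 , -0.02420673, -1.55398564])}
wrist {'camera_matrix': array([[318.3851658 ,   0.        , 277.99014108],
       [  0.        , 318.3851658 , 209.1293642 ],
       [  0.        ,   0.        ,   1.        ]]), 'mount': array([[ 1.23180077e-03, -9.58997290e-01, -2.83412561e-01,
         7.72813741e-02],
       [ 9.99999085e-01,  1.02276388e-03,  8.85535403e-04,
         5.82369735e-05],
       [-5.59361923e-04, -2.83413392e-01,  9.58997673e-01,
        -1.73766572e-01],
       [ 0.00000000e+00,  0.00000000e+00,  0.00000000e+00,
         1.00000000e+00]])}
{'time': 0.1, 'qpos': array([ 1.18802259e+00,  3.42630754e-01,  1.52493139e+00,  2.92700068e-06,
        1.27536285e+00, -1.45993123e-01]), 'qvel': array([ 0.00068944, -0.00140413, -0.00347585,  0.0023515 ,  0.00168682,
        0.00129716]), 'joint_efforts': array([ 2.66483643e-03, -4.32006741e+01, -2.44694781e+01,  7.19963992e-02,
        5.25870267e-02, -5.60752324e-05]), 'tool_pos': array([0.1229837 , 0.51000582, 0.21162257]), 'tool_rot': array([-3.14027489e+00, -1.96592369e-04,  2.90481105e+00]), 'contact_force': array([-0.17431295, -0.11176488,  0.60067646]), 'torque': array([-0.0117422 , -0.05327306, -0.00021968]), 'grip_force': 0.0, 'opening': 0.09184252030502991}
```

View pics/top0.png

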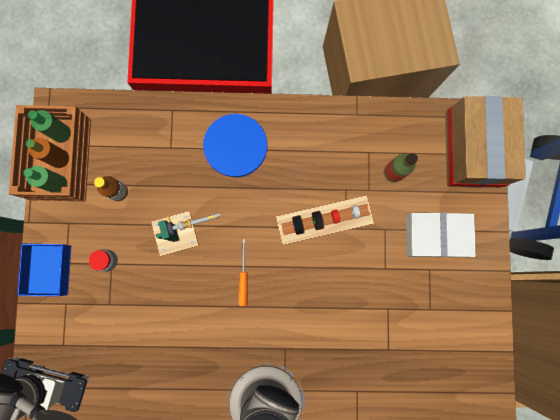

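View pics/scene0.png

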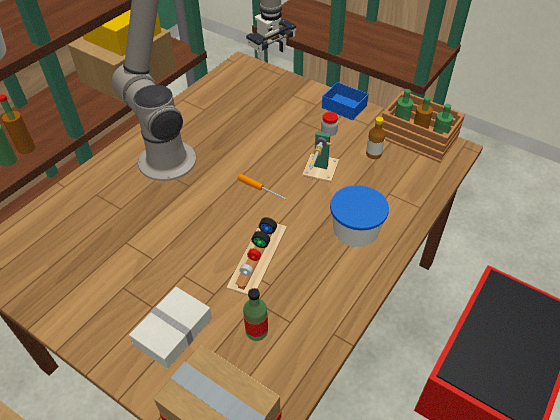

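The top view shows the bracket near (175,233) with its axle running to (220,215). The rack spans (278,230) to (372,210), holding black wheels at (298,225) and (317,220), the red cap at (336,216) and the spacer at (357,211). In the scene view the wheel at (267,226) has the blue hub and the one at (261,240) the green hub.

```bash
cat >> h.py <<'E'
def pose(n,s=None):
    m,K=cam(n)
    if n=="wrist":
        T=np.eye(4);T[:3,:3]=R.from_euler('xyz',s["tool_rot"]).as_matrix();T[:3,3]=s["tool_pos"];T=T@m["mount"]
        return K,T[:3,:3],T[:3,3]
    return K,R.from_euler('xyz',m["attitude"]).as_matrix(),np.array(m["position"])
def ray(P,uv):
    K,Rm,p=P;d=Rm@np.linalg.solve(K,[uv[0],uv[1],1.]);return p,d
def onz(P,uv,z):
    p,d=ray(P,uv);return p+d*(z-p[2])/d[2]
def proj(P,X):
    K,Rm,p=P;c=K@(Rm.T@(np.array(X)-p));return c[:2]/c[2]
def jt(s,target,yaw):
    "shift in tool axes + turn to reach target TCP, yaw (mod pi)"
    y0=s["tool_rot"][2];d=np.array(target)-s["tool_pos"]
    t=-((yaw-y0+np.pi/2)%np.pi-np.pi/2)
    return np.round(R.from_euler('xyz',s["tool_rot"]).as_matrix().T@d,4),round(t,4)
E
python3 - <<'E'
from h import *
P=pose("top")
for n,uv,z in [("wheelA",(298,225),.075),("B",(317,220),.075),("cap",(336,216),.06),("spacer",(357,211),.06),("rackL",(280,230),.01),("rackR",(370,211),.01),("tip",(219,215),.14),("axroot",(185,229),.14),("gbottle",(410,158),.2),("sdtip",(244,239),.01),("sdend",(243,304),.02),('amber',(99,183),.17),('tub',(235,145),.119)]:
    print(n,onz(P,uv,z).round(3))
E
```

```text
wheelA [ 0.523 -0.087  0.075]
B [ 0.539 -0.143  0.075]
cap [ 0.554 -0.201  0.06 ]
spacer [ 0.57  -0.264  0.06 ]
rackL [ 0.513 -0.036  0.01 ]
rackR [ 0.577 -0.313  0.01 ]
tip [0.541 0.138 0.14 ]
axroot [0.5   0.231 0.14 ]
gbottle [ 0.701 -0.382  0.2  ]
sdtip [0.483 0.073 0.01 ]
sdend [0.289 0.071 0.02 ]
amber [0.619 0.464 0.17 ]
tub [0.747 0.101 0.119]
```

View pics/wrist0.png

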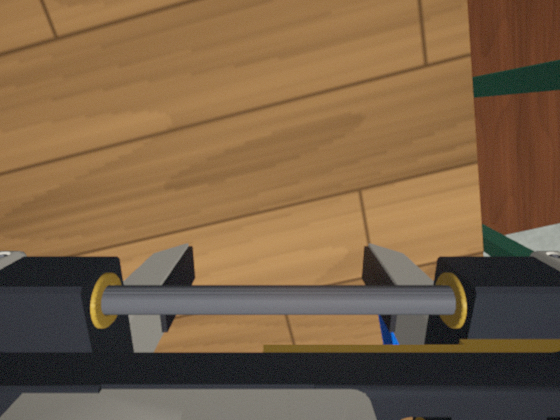

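The wrist view shows only bench, with the fingers covering rows below 250.

Run:
```python
from h import *
s=robot.observe();print(jt(s,(.54,.14,.34),1.99))
```

```text
(array([-0.4921, -0.262 , -0.1281]), np.float64(0.9148))
```

```bash
python3 -m jog '[[[1,0,0,-0.04,0],[1,0,0,-0.08,0],[1,-0.02,-0.01,-0.115,0],[1,-0.055,-0.03,-0.128,0],[1,-0.09,-0.05,-0.128,0]]]'
python3 -m jog '[[[1,-0.036,-0.019,0,0],[1,-0.072,-0.038,0,0],[1,-0.108,-0.057,0,0],[1,-0.144,-0.077,0,0],[1,-0.18,-0.096,0,0]]]'
python3 -m jog '[[[1,-0.036,-0.019,0,0.12],[1,-0.072,-0.038,0,0.24],[1,-0.108,-0.057,0,0.36],[1,-0.144,-0.077,0,0.48],[1,-0.18,-0.096,0,0.6]]]'
python3 - <<'E'
from h import *
s=robot.observe();print(jt(s,(.54,.14,.34),1.99))
E
```

```text
time: 0.57
tool_pos: [0.1996, 0.4414, 0.3438]
tool_rot: [3.135, 0.002, 2.908]
contact_force: [1.1, 0.1, -0.4]
opening: 0.0919
grip_force: 0.0
time: 0.98
tool_pos: [0.3523, 0.3034, 0.3402]
tool_rot: [3.142, -0.0, 2.905]
contact_force: [0.0, 1.4, -0.3]
opening: 0.0918
grip_force: 0.0
time: 1.4
tool_pos: [0.5049, 0.1677, 0.3401]
tool_rot: [-3.141, -0.0, 2.299]
contact_force: [1.5, 1.2, -0.1]
opening: 0.0919
grip_force: 0.0
(array([-0.0441,  0.0078,  0.0001]), np.float64(0.3086))
```

```bash
python3 -m jog '[[[1,-0.02,0.004,0,0.12],[1,-0.044,0.008,0,0.24],[1,-0.044,0.008,0,0.31],[1,-0.044,0.008,0,0.31]]]'
python3 - <<'E'
from h import *
s,im=snap("wrist","w1.png");print(s["tool_pos"],s["tool_rot"])
E
```

```text
time: 1.73
tool_pos: [0.5399, 0.1411, 0.3391]
tool_rot: [-3.14, -0.001, 1.99]
contact_force: [-1.3, 1.0, -0.3]
opening: 0.0919
grip_force: 0.0
[0.53990228 0.14109638 0.33914255] [-3.13987797e+00 -6.37373573e-04  1.99012910e+00]
```

View pics/w1.png

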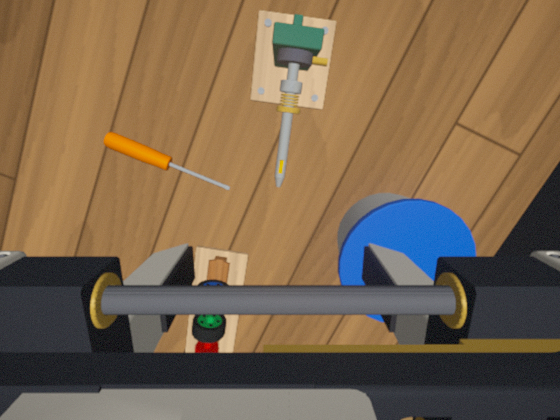

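The wrist view shows the bracket at top, with the axle from about (292,75) to its tip at (278,187), the brass collar near (288,103) and the yellow catch at (281,165).

Run:
```python
from h import *
s=robot.observe();P=pose("wrist",s)
im=cv2.imread('pics/w1.png');hsv=cv2.cvtColor(im,cv2.COLOR_BGR2HSV)
pts=[]
for v in range(114,190,1):
    c=np.where(hsv[v,265:305,1]<60)[0]+265
    if len(c)>2 and v%4==0:print(v,c.min(),c.max(),len(c))
    if 114<=v<=155 and len(c)>5:pts.append(onz(P,((c.min()+c.max())/2,v),.14)[:2])
pts=np.array(pts);vx,vy,x0,y0=cv2.fitLine(pts.astype(np.float32),cv2.DIST_HUBER,0,.001,.001).ravel()
if vy<0:vx,vy=-vx,-vy
print('axle',x0,y0,'yaw',np.arctan2(vy,vx))
print('tip',onz(P,(278.5,187),.14),'collar',onz(P,(288.5,111),.14))
y=(hsv[...,0]>22)&(hsv[...,0]<35)&(hsv[...,1]>150)&(hsv[...,2]>120)
y[:, :265]=0;y[:,305:]=0;y[200:]=0;q=np.argwhere(y);print('yellow rows',np.unique(q[:,0]))
```

```text
116 282 292 11
120 282 291 10
124 281 291 11
128 281 290 10
132 280 289 10
136 279 289 11
140 279 288 10
144 279 288 10
148 278 287 10
152 278 287 10
156 277 286 10
160 277 286 5
164 276 285 5
168 276 285 5
172 275 284 5
176 275 284 10
180 276 282 7
184 276 280 5
axle 0.5224598 0.19557555 yaw 1.8708498
tip [0.54153559 0.13704497 0.14      ] collar [0.51577031 0.22089694 0.14      ]
yellow rows [108 109 110 111 160 161 162 163 164 165 166 167 168 169 170 171 172]
```

Run:
```python
from h import *
s=robot.observe();print(jt(s,(.585,-.322,.25),1.82))
```

```text
(array([-0.4416, -0.1493,  0.0894]), np.float64(0.1753))
```

```bash
python3 -m jog '[[[1,-0.038,-0.012,0,0],[1,-0.076,-0.025,0,0],[1,-0.114,-0.038,0,0],[1,-0.152,-0.051,0,0],[1,-0.19,-0.064,0,0]]]'
python3 -m jog '[[[1,-0.036,-0.012,0.01,0],[1,-0.072,-0.025,0.02,0],[1,-0.108,-0.037,0.03,0],[1,-0.144,-0.049,0.04,0],[1,-0.18,-0.061,0.05,0]]]'
python3 -m jog '[[[1,-0.036,-0.012,0.02,0.09],[1,-0.072,-0.024,0.039,0.175],[1,-0.072,-0.024,0.039,0.175],[1,-0.072,-0.024,0.039,0.175]]]'
python3 - <<'E'
from h import *
s,im=snap("wrist","w2.png");print(s["tool_pos"],s["tool_rot"])
np.save('s2.npy',s,allow_pickle=True)
E
```

```text
time: 2.2
tool_pos: [0.5585, -0.0579, 0.3406]
tool_rot: [3.141, 0.0, 2.0]
contact_force: [0.5, 1.3, 0.8]
opening: 0.0917
grip_force: 0.0
time: 2.62
tool_pos: [0.5774, -0.2471, 0.2901]
tool_rot: [3.141, 0.0, 1.999]
contact_force: [0.8, 1.0, -0.1]
opening: 0.0918
grip_force: 0.0
time: 2.95
tool_pos: [0.5843, -0.3226, 0.2487]
tool_rot: [-3.139, -0.004, 1.82]
contact_force: [-0.4, 0.8, -0.3]
opening: 0.0917
grip_force: 0.0
[ 0.58434534 -0.3226263   0.24870229] [-3.13885916 -0.00353234  1.82042945]
```

View pics/w2.png

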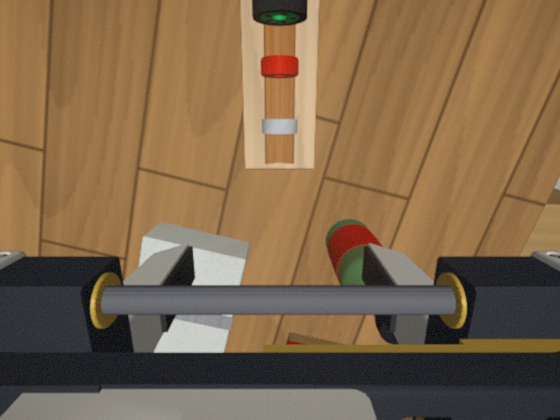

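Spacer ring is at (279,126), red cap at (280,66) and green hub at (279,12); the rack edges run at columns 245 and 316, nearly parallel to the tool's x.

Run:
```python
from h import *
s=np.load('s2.npy',allow_pickle=True).item();P=pose("wrist",s)
im=cv2.imread('pics/w2.png');h=cv2.cvtColor(im,cv2.COLOR_BGR2HSV)
H,S,V=[h[...,i].astype(int) for i in range(3)]
for n,m in [("spacer",(S<50)),("cap",((H<8)|(H>172))&(S>150))]:
    m=m.copy();m[:,:250]=0;m[:,310:]=0;m[200:]=0;m[:45]=0
    q=np.argwhere(m);r0,r1=np.percentile(q[:,0],[1,99]);c0,c1=np.percentile(q[:,1],[1,99]);print(n,r0,r1,c0,c1)
    a,b=onz(P,(c0-.5,(r0+r1)/2),.047),onz(P,(c1+.5,(r0+r1)/2),.047);print('dia',np.linalg.norm(a-b),'ctr',(a+b)/2)
    f=onz(P,((c0+c1)/2,r0),.067);g=onz(P,((c0+c1)/2,r1),.067);print('top edges',f,g,np.linalg.norm(f-g))
L=[];Rr=[]
for v in range(30,160,5):
    c=np.where((S[v,230:330]<110)&(V[v,230:330]>170))[0]+230
    if len(c):L.append(onz(P,(c.min(),v),.01));Rr.append(onz(P,(c.max(),v),.01))
for l in (L,Rr):
    l=np.array(l);p=np.polyfit(l[:,1],l[:,0],1);print('edge yaw',np.arctan2(1,p[0]))
print('width',np.median(np.linalg.norm(np.array(L)-Rr,axis=1)))
```

```text
spacer 119.0 133.0 263.0 296.0
dia 0.03883780316759904 ctr [ 0.56875711 -0.25862945  0.047     ]
top edges [ 0.56676183 -0.25104438  0.067     ] [ 0.57041902 -0.2652368   0.067     ] 0.014656055195647827
cap 55.0 76.0 261.0 297.0
dia 0.04019820296689645 ctr [ 0.55235469 -0.19715446  0.047     ]
top edges [ 0.55059432 -0.19034708  0.067     ] [ 0.55554845 -0.2096075   0.067     ] 0.019887361835124174
edge yaw 1.8178207520907794
edge yaw 1.823628662245193
width 0.08900490028342972
```

Run:
```python
from h import *
s=robot.observe();print(jt(s,(.5686,-.2581,.036),1.8207))
```

```text
(array([ 6.490e-02, -1.000e-04,  2.147e-01]), np.float64(0.0014))
```

```bash
python3 -m jog '[[[1,0.035,0,0.03,0],[1,0.065,0,0.06,0],[1,0.065,0,0.1,0],[1,0.065,0,0.14,0],[1,0.065,0,0.165,0]]]'
python3 -m jog '[[[1,0,0,0.03,0],[1,0,0,0.048,0],[1,0,0,0.048,0]]]'
python3 - <<'E'
from h import *
s=robot.observe();print(jt(s,(.5686,-.2581,.036),1.8207))
E
```

```text
time: 3.42
tool_pos: [0.5686, -0.255, 0.0847]
tool_rot: [-3.141, -0.002, 1.826]
contact_force: [-0.6, 0.6, -0.5]
opening: 0.0915
grip_force: 0.0
time: 3.67
tool_pos: [0.5679, -0.2555, 0.0357]
tool_rot: [-3.138, -0.004, 1.824]
contact_force: [-1.3, 0.5, -0.4]
opening: 0.092
grip_force: 0.0
(array([-0.0027,  0.    , -0.0003]), np.float64(0.0036))
```

```bash
python3 -m jog '[[[1,-0.0027,0,0,0],[-1,-0.0027,0,0,0],[-1,-0.0027,0,0,0],[-1,-0.0027,0,0,0],[-1,-0.0027,0,0,0]]]' 40
python3 -m jog '[[[-1,0,0,0,0],[-1,0,0,0,0],[-1,0,0,0,0],[-1,0,0,-0.02,0],[-1,0,0,-0.05,0]]]'
python3 - <<'E'
from h import *
s=robot.observe()
d=np.array([np.cos(1.871),np.sin(1.871),0]);tip=np.array([.5415,.137,.14])
print(s["tool_pos"],jt(s,tip-.06*d-[0,0,.011],1.871))
E
```

```text
time: 4.08
tool_pos: [0.5705, -0.2618, 0.0396]
tool_rot: [3.14, 0.002, 1.82]
contact_force: [0.7, 0.7, 0.2]
opening: 0.0697
grip_force: 0.0
time: 4.5
tool_pos: [0.5679, -0.2604, 0.0855]
tool_rot: [-3.137, -0.005, 1.82]
contact_force: [-0.1, -0.3, 0.4]
opening: 0.0363
grip_force: 0.0
[ 0.56790874 -0.26039434  0.08552361] (array([ 0.332 ,  0.0751, -0.0421]), np.float64(-0.0514))
```

The fingers were slower than I allowed, so I lifted before they had closed. I'll reopen, step back and check the spacer.

```bash
python3 -m jog '[[[1,0,0,-0.03,0],[1,-0.02,0,-0.06,0],[1,-0.04,0,-0.1,0],[1,-0.064,0,-0.13,0],[1,-0.064,0,-0.165,0]]]'
python3 -m jog '[[[1,0,0,0,0],[1,0,0,0,0]]]'
python3 - <<'E'
from h import *
s,im=snap("wrist","w3.png");P=pose("wrist",s);print(s["tool_pos"],s["tool_rot"],s["opening"])
h=cv2.cvtColor(im,cv2.COLOR_RGB2HSV);m=h[...,1]<50
m[:,:250]=0;m[:,310:]=0;m[200:]=0;m[:95]=0
q=np.argwhere(m);r0,r1=np.percentile(q[:,0],[1,99]);c0,c1=np.percentile(q[:,1],[1,99]);print(r0,r1,c0,c1)
f=onz(P,((c0+c1)/2,r0),.067);g=onz(P,((c0+c1)/2,r1),.067);print(f,g,np.linalg.norm(f-g))
c=(f+g)/2;print(c,jt(s,(c[0],c[1],.036),1.8207))
cv2.imwrite('pics/w3c.png',cv2.resize(cv2.cvtColor(im,cv2.COLOR_RGB2BGR)[:200,200:400],None,fx=2,fy=2))
E
```

```text
time: 4.92
tool_pos: [0.5853, -0.3272, 0.2541]
tool_rot: [-3.141, 0.001, 1.817]
contact_force: [0.4, -0.7, 0.5]
opening: 0.0651
grip_force: 0.0
time: 5.08
tool_pos: [0.5863, -0.3244, 0.2555]
tool_rot: [3.138, 0.003, 1.819]
contact_force: [-1.0, 0.2, -0.5]
opening: 0.0786
grip_force: 0.0
[ 0.5863209  -0.32442034  0.25550195] [3.13839548 0.00344314 1.81919357] 0.07863997761174418
115.0 130.0 260.0 293.0
[ 0.56604486 -0.25060285  0.067     ] [ 0.5699498  -0.26600495  0.067     ] 0.015889406856631462
[ 0.56799733 -0.2583039   0.067     ] (array([ 0.0693, -0.0022,  0.2193]), np.float64(-0.0015))
```

View pics/w3c.png

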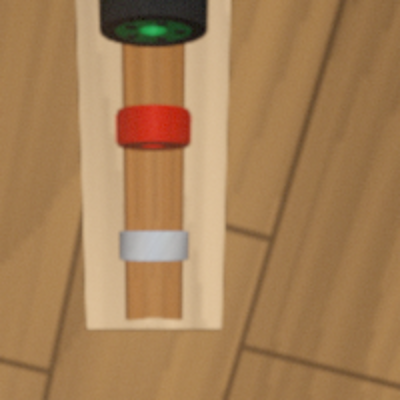

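The spacer is undisturbed: crop (153,246), same place as before.

```bash
python3 -m jog '[[[0.4,0.035,0,0.03,0],[0.4,0.066,0,0.06,0],[0.4,0.066,0,0.1,0],[0.4,0.066,0,0.14,0],[0.4,0.066,0,0.175,0]]]'
python3 -m jog '[[[0.3,0,0,0.03,0],[0.2,0,0,0.042,0],[0.2,0,0,0.042,0],[0.2,0,0,0.042,0]]]'
python3 - <<'E'
from h import *
s=robot.observe();print(jt(s,(.5683,-.2582,.036),1.8207))
E
```

```text
time: 5.55
tool_pos: [0.5675, -0.2571, 0.0744]
tool_rot: [-3.139, -0.003, 1.821]
contact_force: [-0.2, 0.2, -0.8]
opening: 0.0651
grip_force: 0.0
time: 5.88
tool_pos: [0.5693, -0.2593, 0.036]
tool_rot: [-3.141, -0.001, 1.82]
contact_force: [1.3, -0.6, 0.5]
opening: 0.0552
grip_force: 0.0
(array([ 0.0013, -0.0007,  0.    ]), np.float64(-0.0007))
```

Good. Close fully, check, then lift.

```bash
python3 -m jog '[[[-1,0.001,0,0,0],[-1,0.001,0,0,0],[-1,0.001,0,0,0],[-1,0.001,0,0,0],[-1,0.001,0,0,0]]]' 40
python3 -m jog '[[[-1,0,0,-0.01,0],[-1,0,0,-0.03,0],[-1,0,0,-0.07,0],[-1,0,0,-0.104,0],[-1,0,0,-0.104,0]]]'
python3 - <<'E'
from h import *
s=robot.observe()
d=np.array([np.cos(1.871),np.sin(1.871),0]);tip=np.array([.5415,.137,.14])
print(s["tool_pos"],jt(s,tip-.06*d-[0,0,.011],1.871))
E
```

```text
time: 6.3
tool_pos: [0.569, -0.2594, 0.0378]
tool_rot: [3.141, 0.002, 1.82]
contact_force: [-5.7, -1.7, 6.6]
opening: 0.0363
grip_force: 36.3
time: 6.72
tool_pos: [0.573, -0.2605, 0.1491]
tool_rot: [3.131, 0.01, 1.82]
contact_force: [1.2, -0.4, 0.2]
opening: 0.036
grip_force: 34.5
[ 0.57304657 -0.26053795  0.14910701] (array([0.3333, 0.0703, 0.0175]), np.float64(-0.0512))
```

Opening 36 mm on a 40 mm ring suggests an off-centre hold, so I'll look.

Run:
```python
from h import *
s,im=snap("scene","s1.png");P=pose("scene");t=s["tool_pos"];print(t,s["tool_rot"])
for z in (-.008,0,.011,.031): print(z,proj(P,t+[0,0,z]).round(1))
u,v=proj(P,t+[0,0,.011]).astype(int);print(u,v)
cv2.imwrite('pics/s1c.png',cv2.resize(cv2.cvtColor(im,cv2.COLOR_RGB2BGR)[v-40:v+40,u-50:u+50],None,fx=7,fy=7,interpolation=cv2.INTER_CUBIC))
```

```text
[ 0.57304657 -0.26053795  0.14910701] [3.13084836 0.01006459 1.81982899]
-0.008 [244.6 251.3]
0 [244.4 249.6]
0.011 [244.2 247.2]
0.031 [243.8 242.9]
244 247
```

View pics/s1c.png

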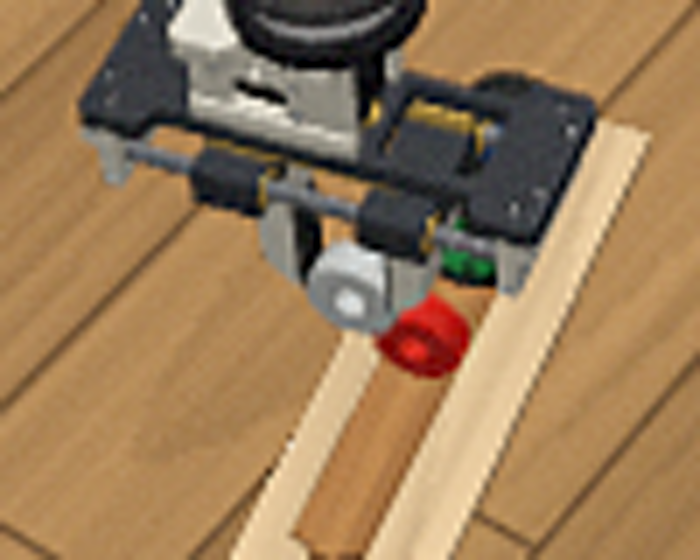

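The ring is held between the finger pads with its face toward the camera, hole centre at crop (349,300), about scene pixel (243.8,249.9).

Run:
```python
from h import *
P=pose("scene");t=np.array([ 0.57304657,-0.26053795,0.14910701]);y=1.82
o=-np.array([np.cos(y),np.sin(y),0])
for z in (0,.004,.008,.011,.015): print(z,proj(P,t+[0,0,z]+.008*o).round(2))
im=cv2.imread('pics/s1.png');h=cv2.cvtColor(im,cv2.COLOR_BGR2HSV)
sub=h[235:265,228:262]
print((sub[8:22,10:24,2]));print(sub[8:22,10:24,1])
```

```text
0 [243.32 251.7 ]
0.004 [243.24 250.84]
0.008 [243.15 249.98]
0.011 [243.09 249.33]
0.015 [243.   248.47]
[[  6  64 178 192 197 201 213 211 219 216 140  54  37  27]
 [  5 172 194 204 203 209 211 213 212 213 173 116 147 116]
 [ 95 171 172 168 188 199 216 206 205 205 170  85 147 144]
 [140 138 133 129 130 140 153 187 211 203 201  81 145 142]
 [129 130 126 124 119 113 117 129 154 188 204  84 140 141]
 [126 129 128 109 135 170 139 118 119 130 175  80 142 144]
 [128 127 125 123 178 202 214 167 119 123 136  86 143 144]
 [149 129 125 120 198 217 220 206 120 126 130  77 145 145]
 [179 152 125 120 141 193 204 195 116 120 128  99 132 170]
 [177 172 148 131 125 133 135 137 121 128 129 134 112 199]
 [173 175 173 148 130 130 117 114 123 130 135 126 123 143]
 [170 171 175 173 167 206 200 158 146 122 126 133 125 124]
 [174 171 169 171 161 233 223 217 222 177 125 126 124 139]
 [169 169 169 173 192 223 216 219 223 179 124 122 121 184]]
[[255   8   7   4   3   3   4   4   7   6   5   9  14  47]
 [255   7   5   6   4   4   5   6   4   4   6  33  24  33]
 [  5   4   4   6   3   5   8   4   6   5   5  24  33  23]
 [  2  13   4   6   6   7   5   5   2   4   5  22  25  23]
 [  2   4   6   2   9   2   7   6  10   4   5  12  29  27]
 [  8  10   2   5   6   9   7  11  11   6   6  29  31  27]
 [ 10   6   6   8   6   4   7   3   9   8   6   6  25  23]
 [ 68  16   8   2   3   8   3   5   6  10   4  10  25  23]
 [132  70  14   4   5   5   4   7   2   4   6  15  23 117]
 [143 130  79  14   8   4   4   0   8  10  12  19  48 196]
 [136 134 134 109  27  24  20  11  10  16  25  32 178 232]
 [135 133 136 133 136  84  82  53  23  65  69 157 239 220]
 [128 133 136 139 141  82  83  85  80 135 200 251 218 220]
 [134 136 136 133 101  83  90  85  82 132 228 255 242 223]]
```

Run:
```python
from h import *
s=robot.observe()
d=np.array([np.cos(1.871),np.sin(1.871),0]);tip=np.array([.5415,.137,.14])
print(s["tool_pos"],s["tool_rot"],jt(s,tip-.05*d-[0,0,.009],1.871))
```

```text
[ 0.57181465 -0.25979555  0.14568706] [3.13394414 0.00697876 1.81990255] (array([0.3422, 0.0709, 0.0128]), np.float64(-0.0511))
```

```bash
python3 -m jog '[[[-1,0.035,0.007,0,0],[-1,0.07,0.014,0,0],[-1,0.105,0.021,0,0],[-1,0.14,0.028,0,0],[-1,0.175,0.036,0,0]]]'
python3 -m jog '[[[-1,0.035,0.007,0,-0.01],[-1,0.07,0.014,0.002,-0.02],[-1,0.105,0.021,0.005,-0.03],[-1,0.14,0.03,0.009,-0.04],[-1,0.16,0.035,0.009,-0.051]]]'
python3 -m jog '[[[-1,0,0,0,0],[-1,0,0,0,0],[-1,0,0,0,0]]]'
python3 - <<'E'
from h import *
s,im=snap("scene","s2.png");_,im2=snap("top","t2.png");s=robot.observe();t=s["tool_pos"];print(t,s["tool_rot"],s["opening"],s["grip_force"])
d=np.array([np.cos(1.871),np.sin(1.871),0]);tip=np.array([.5415,.137,.14])
print(jt(s,tip-.05*d-[0,0,.009],1.871))
P=pose("scene");o=t+[0,0,.009]-.008*d
print('hole',proj(P,o),'tip',proj(P,tip),proj(P,tip+.06*d))
u,v=proj(P,o).astype(int)
A=cv2.resize(cv2.cvtColor(im,cv2.COLOR_RGB2BGR)[v-35:v+35,u-35:u+45],None,fx=8,fy=8,interpolation=cv2.INTER_CUBIC)
cv2.imwrite('pics/s2c.png',A);print(u-35,v-35)
E
```

```text
time: 7.18
tool_pos: [0.5601, -0.0784, 0.1397]
tool_rot: [-3.141, -0.001, 1.819]
contact_force: [0.5, 0.2, -1.0]
opening: 0.0364
grip_force: 34.5
time: 7.6
tool_pos: [0.554, 0.0872, 0.1301]
tool_rot: [-3.14, -0.002, 1.873]
contact_force: [-0.2, -0.8, -0.7]
opening: 0.0359
grip_force: 34.5
time: 7.85
tool_pos: [0.5553, 0.0832, 0.1309]
tool_rot: [-3.141, 0.0, 1.871]
contact_force: [-0.6, -1.2, -0.5]
opening: 0.0364
grip_force: 34.5
[0.55549049 0.08243411 0.13109967] [-3.14142165e+00  3.62706685e-05  1.86927636e+00] 0.036023315046410175 34.49387490749359
(array([0.0063, 0.0028, 0.0001]), np.float64(-0.0017))
hole [303.70981255 181.25757352] tip [309.79258988 168.34708404] [314.48542973 156.6501885 ]
268 146
```

View pics/s2c.png

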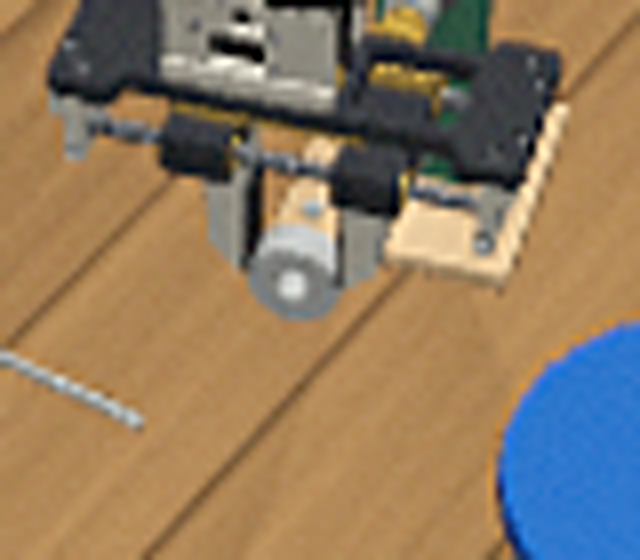

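The ring hole is at crop (293,285), i.e. scene (304.6,181.6), 0.9 px right of prediction; the tip is hidden by the gripper. I'll check the tip in the first scene image for the same bias.

Run:
```python
from h import *
P=pose("scene");print(proj(P,[.5415,.137,.14]),proj(P,[.5228,.1949,.14]))
im=cv2.imread('pics/scene0.png');c=im[135:185,285:345]
cv2.imwrite('pics/s0c.png',cv2.resize(c,None,fx=12,fy=12,interpolation=cv2.INTER_CUBIC))
```

```text
[309.79258988 168.34708404] [314.33826841 156.44640088]
```

View pics/s0c.png

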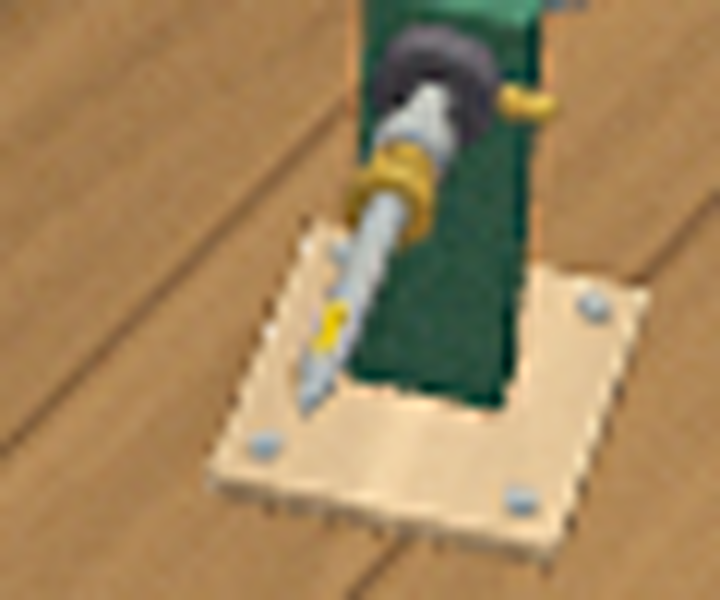

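Tip in the first scene picture is at crop (308,408), i.e. (310.7,169.0), with the same +0.9 px bias. The ring is therefore lined up with the axle to about 1 mm after the 2.8 mm lateral correction.

```bash
python3 -m jog '[[[-1,0.015,0.0028,0,0],[-1,0.03,0.0028,0,0],[-1,0.04,0.0028,0,0],[-1,0.04,0.0028,0,0],[-1,0.04,0.0028,0,0]]]'
cat > st.py <<'E'
from h import *
s=robot.observe();d=np.array([np.cos(1.871),np.sin(1.871),0]);tip=np.array([.5415,.137,.14]);n=np.array([d[1],-d[0],0])
e=s["tool_pos"]-tip;f=s["contact_force"]
print('t %.2f along %.4f lat %.4f z %.4f yaw %.4f | F along %.1f lat %.1f z %.1f op %.4f'%(s["time"],e@d,e@n,s["tool_pos"][2],s["tool_rot"][2],f@d,f@n,f[2],s["opening"]))
E
python3 st.py
python3 -m jog '[[[-1,0.005,0,0,0],[-1,0.01,0,0,0],[-1,0.014,0,0,0],[-1,0.018,0,0,0],[-1,0.018,0,0,0]]]'
python3 st.py
```

```text
time: 8.37
tool_pos: [0.5463, 0.1222, 0.1313]
tool_rot: [3.141, 0.0, 1.871]
contact_force: [-0.2, -0.0, -0.7]
opening: 0.0359
grip_force: 34.5
t 8.37 along -0.0156 lat 0.0002 z 0.1313 yaw 1.8711 | F along 0.1 lat -0.2 z -0.7 op 0.0359
time: 8.78
tool_pos: [0.5407, 0.1404, 0.1312]
tool_rot: [-3.142, -0.0, 1.871]
contact_force: [-0.5, 0.5, 0.5]
opening: 0.0363
grip_force: 34.5
t 8.78 along 0.0035 lat 0.0003 z 0.1312 yaw 1.8713 | F along 0.6 lat -0.3 z 0.5 op 0.0363
```

```bash
python3 -m jog '[[[-1,0.003,0,0,0],[-1,0.006,0,0,0],[-1,0.009,0,0,0],[-1,0.012,0,0,0],[-1,0.012,0,0,0]]]' >/dev/null; python3 st.py
python3 -m jog '[[[-1,0.003,0,0,0],[-1,0.006,0,0,0],[-1,0.009,0,0,0],[-1,0.012,0,0,0],[-1,0.012,0,0,0]]]'>/dev/null; python3 st.py
```

```text
t 9.20 along 0.0154 lat 0.0004 z 0.1314 yaw 1.8712 | F along 0.3 lat -0.6 z -0.1 op 0.0359
t 9.62 along 0.0276 lat 0.0003 z 0.1313 yaw 1.8712 | F along 0.5 lat -0.5 z 1.7 op 0.0362
```

```bash
python3 -m jog '[[[-1,0.004,0,0,0],[-1,0.008,0,0,0],[-1,0.012,0,0,0],[-1,0.016,0,0,0],[-1,0.02,0,0,0]]]' >/dev/null; python3 st.py
python3 -m jog '[[[-1,0.004,0,0,0],[-1,0.008,0,0,0],[-1,0.012,0,0,0],[-1,0.016,0,0,0],[-1,0.018,0,0,0]]]'>/dev/null; python3 st.py
python3 -m jog '[[[-1,0.002,0,0,0],[-1,0.004,0,0,0],[-1,0.006,0,0,0],[-1,0.007,0,0,0],[-1,0.007,0,0,0]]]'>/dev/null; python3 st.py
```

```text
t 10.03 along 0.0475 lat 0.0002 z 0.1310 yaw 1.8709 | F along -0.6 lat -0.8 z -1.1 op 0.0361
t 10.45 along 0.0654 lat 0.0003 z 0.1312 yaw 1.8711 | F along 0.3 lat -0.5 z -1.0 op 0.0359
t 10.87 along 0.0720 lat 0.0003 z 0.1312 yaw 1.8709 | F along -0.9 lat -0.0 z -0.5 op 0.0362
```

Past the catch. Now feel for the collar.

```bash
python3 -m jog '[[[-1,0.0015,0,0,0],[-1,0.003,0,0,0],[-1,0.003,0,0,0]]]' >/dev/null; python3 st.py
python3 -m jog '[[[-1,0.0015,0,0,0],[-1,0.003,0,0,0],[-1,0.003,0,0,0]]]'>/dev/null; python3 st.py
```

```text
t 11.12 along 0.0750 lat 0.0003 z 0.1312 yaw 1.8708 | F along 0.1 lat -0.3 z -1.4 op 0.0362
t 11.37 along 0.0774 lat 0.0004 z 0.1313 yaw 1.8709 | F along -4.0 lat -0.1 z -1.9 op 0.0360
```

```bash
python3 -m jog '[[[0.6,0,0,0,0],[0.6,0,0,0,0],[0.6,0,0,0,0],[0.6,0,0,0,0],[0.6,0,0,0,0]]]' >/dev/null; python3 st.py
python3 -m jog '[[[0.7,0,0,-0.02,0],[0.7,0,0,-0.06,0],[0.7,0,0,-0.1,0],[0.7,-0.03,0,-0.125,0],[0.7,-0.06,0,-0.125,0]]]'>/dev/null; python3 st.py
python3 - <<'E'
from h import *
s=robot.observe();print(jt(s,(.538,-.145,.25),1.8207))
E
```

```text
t 11.78 along 0.0780 lat 0.0004 z 0.1313 yaw 1.8709 | F along 0.1 lat 0.7 z 0.1 op 0.0653
t 12.20 along 0.0182 lat 0.0029 z 0.2629 yaw 1.8742 | F along -0.9 lat 0.9 z 1.1 op 0.0780
(array([-0.2862, -0.0907,  0.0122]), np.float64(0.0535))
```

```bash
python3 -m jog '[[[0.7,-0.038,-0.011,0,0.01],[0.7,-0.076,-0.022,0,0.03],[0.7,-0.114,-0.033,0,0.05],[0.7,-0.152,-0.045,0,0.05],[0.7,-0.19,-0.057,0,0.05]]]'>/dev/null
python3 -m jog '[[[0.7,-0.035,-0.01,0,0],[0.7,-0.07,-0.02,0,0],[0.7,-0.095,-0.028,0,0],[0.7,-0.095,-0.028,0,0],[0.7,-0.095,-0.028,0,0]]]'
python3 - <<'E'
from h import *
s,im=snap("wrist","w4.png");P=pose("wrist",s);print(s["tool_pos"],s["tool_rot"],s["opening"])
h=cv2.cvtColor(im,cv2.COLOR_RGB2HSV)
H,S,V=[h[...,i].astype(int) for i in range(3)]
m=V<75;m[:,:235]=0;m[:,330:]=0;m[235:]=0
n,l,st,ce=cv2.connectedComponentsWithStats(m.astype(np.uint8))
for k in range(1,n):
    if st[k,4]>150:
        x,y,w,hh=st[k,:4];a,b=onz(P,(x-.5,y+hh/2),.056),onz(P,(x+w-.5,y+hh/2),.056)
        f,g=onz(P,(x+w/2-.5,y-.5),.084),onz(P,(x+w/2-.5,y+hh-.5),.084)
        sub=h[y:y+hh+8,x:x+w];ss=sub[(sub[...,1]>120)&(sub[...,2]>40)]
        print(st[k],'dia',np.linalg.norm(a-b),(a+b)/2,'edges',f,g,np.linalg.norm(f-g),'hue',np.median(ss[:,0]) if len(ss) else None)
r=((H<8)|(H>172))&(S>150);r[:,:235]=0;r[:,330:]=0;r[235:]=0
q=np.argwhere(r);print('red',len(q),q.min(0) if len(q) else 0,q.max(0) if len(q) else 0)
E
```

```text
time: 13.03
tool_pos: [0.5344, -0.1444, 0.256]
tool_rot: [-3.142, -0.001, 1.818]
contact_force: [0.3, 0.9, -0.5]
opening: 0.0782
grip_force: 0.0
[ 0.53435019 -0.14437611  0.25596195] [-3.14150779e+00 -6.66586670e-04  1.81794771e+00] 0.07816971310678249
red 569 [215 267] [234 297]
```

View pics/w4.png

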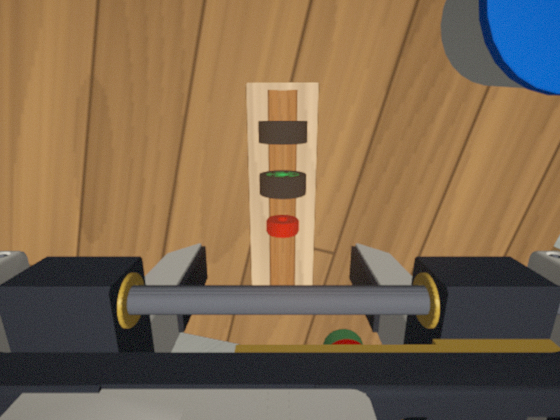

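The farther black wheel, blue-hubbed as the scene view showed, spans columns 259-307 and rows 121-143. The green-hubbed wheel is at (283,184) and the cap at (282,226).

Run:
```python
from h import *
s=robot.observe();P=pose("wrist",s);print(s["tool_pos"],s["tool_rot"])
im=cv2.imread('pics/w4.png').astype(int).max(2)
print(im[110:156:2,283]);print(im[132,250:318:2])
m=np.zeros(im.shape,bool);m[105:160,250:316]=im[105:160,250:316]<110
n,l,st,ce=cv2.connectedComponentsWithStats(m.astype(np.uint8));k=1+np.argmax(st[1:,4]);x,y,w,h=st[k,:4];print(st[k])
a,b=onz(P,(x-.5,y+h/2),.056),onz(P,(x+w-.5,y+h/2),.056)
f,g=onz(P,(x+w/2-.5,y-.5),.084),onz(P,(x+w/2-.5,y+h-.5),.084)
print(np.linalg.norm(a-b),(a+b)/2,f,g,np.linalg.norm(f-g))
c=(f+g)/2;print(c,jt(s,(c[0],c[1],.043),1.8207))
```

```text
[ 0.53449831 -0.14320304  0.25606374] [ 3.14150077e+00 -7.92093475e-04  1.81967926e+00]
[188 186 189 186 185 167  83  81  83  81  83  85  83  79  83  82  76 131
 179 178 177 178 179]
[204 202 212 218 166  75  81  74  78  81  87  82  80  83  82  82  80  83
  85  81  80  82  81  81  86  79  80  70  93 218 224 222 221 212]
[ 259  121   48   23 1080]
0.05487190396301512 [ 0.52474081 -0.08565731  0.056     ] [ 0.52093656 -0.0725671   0.084     ] [ 0.52688431 -0.09546719  0.084     ] 0.023659881071234245
[ 0.52391043 -0.08401715  0.084     ] (array([0.0598, 0.0043, 0.2131]), np.float64(-0.001))
```

```bash
python3 -m jog '[[[0.7,0.03,0.002,0.03,0],[0.7,0.06,0.0043,0.06,0],[0.7,0.06,0.0043,0.1,0],[0.7,0.06,0.0043,0.14,0],[0.7,0.06,0.0043,0.17,0]]]' >/dev/null
python3 -m jog '[[[0.6,0,0,0.03,0],[0.6,0,0,0.041,0],[0.6,0,0,0.041,0],[0.6,0,0,0.041,0]]]'
python3 - <<'E'
from h import *
s=robot.observe();print(jt(s,(.5239,-.084,.045),1.8207))
E
```

```text
time: 13.83
tool_pos: [0.524, -0.0827, 0.0452]
tool_rot: [-3.141, -0.001, 1.822]
contact_force: [0.4, -0.2, 0.6]
opening: 0.0734
grip_force: 0.0
(array([-0.0012, -0.0004,  0.0002]), np.float64(0.0017))
```

```bash
python3 -m jog '[[[-1,-0.001,0,0,0],[-1,-0.001,0,0,0],[-1,-0.001,0,0,0],[-1,-0.001,0,0,0],[-1,-0.001,0,0,0]]]' 40
python3 -m jog '[[[-1,0,0,-0.005,0],[-1,0,0,-0.03,0],[-1,0,0,-0.065,0],[-1,0,0,-0.086,0],[-1,0,0,-0.086,0]]]'
python3 - <<'E'
from h import *
s=robot.observe()
d=np.array([np.cos(1.871),np.sin(1.871),0]);tip=np.array([.5415,.137,.14])
print(s["tool_rot"],jt(s,tip-.05*d-[0,0,.0095],1.871))
E
```

```text
time: 14.25
tool_pos: [0.5246, -0.0852, 0.0464]
tool_rot: [3.14, 0.001, 1.821]
contact_force: [-1.8, 0.6, 6.8]
opening: 0.0534
grip_force: 40.0
time: 14.67
tool_pos: [0.5269, -0.0858, 0.1362]
tool_rot: [3.134, 0.005, 1.821]
contact_force: [1.5, -0.2, -1.0]
opening: 0.0536
grip_force: 40.0
[3.13372824 0.00462888 1.82071885] (array([0.1623, 0.0717, 0.0055]), np.float64(-0.0503))
```

```bash
python3 -m jog '[[[-1,0.02,0.012,0,-0.01],[-1,0.05,0.025,0,-0.02],[-1,0.08,0.038,0,-0.03],[-1,0.11,0.051,0,-0.04],[-1,0.14,0.064,0,-0.05]]]' >/dev/null
python3 -m jog '[[[-1,0.015,0.004,0,0],[-1,0.015,0.004,0,0],[-1,0.015,0.004,0,0],[-1,0.015,0.004,0,0]]]' >/dev/null
python3 st.py
python3 - <<'E'
from h import *
s,im=snap("scene","s3.png");s=robot.observe();t=s["tool_pos"]
d=np.array([np.cos(1.871),np.sin(1.871),0])
P=pose("scene");o=t+[0,0,.0095]-.012*d;u,v=proj(P,o);print('pred hole',u+.9,v+.5)
bg=cv2.cvtColor(im,cv2.COLOR_RGB2BGR);u,v=int(u),int(v);h=cv2.cvtColor(bg,cv2.COLOR_BGR2HSV)
m=(h[...,0]>95)&(h[...,0]<130)&(h[...,1]>120);w=np.zeros_like(m);w[v-14:v+14,u-14:u+14]=m[v-14:v+14,u-14:u+14]
q=np.argwhere(w);print(len(q),'blue bbox',q.min(0),q.max(0),q.mean(0))
cv2.imwrite('pics/s3c.png',cv2.resize(bg[v-35:v+35,u-35:u+45],None,fx=8,fy=8,interpolation=cv2.INTER_CUBIC));print(u-35,v-35)
E
```

```text
t 15.42 along -0.0559 lat -0.0078 z 0.1307 yaw 1.8706 | F along -1.0 lat -0.4 z -0.5 op 0.0534
pred hole 302.7890392810018 182.2112389329478
98 blue bbox [167 291] [187 311] [182.05102041 302.29591837]
266 146
```

View pics/s3c.png

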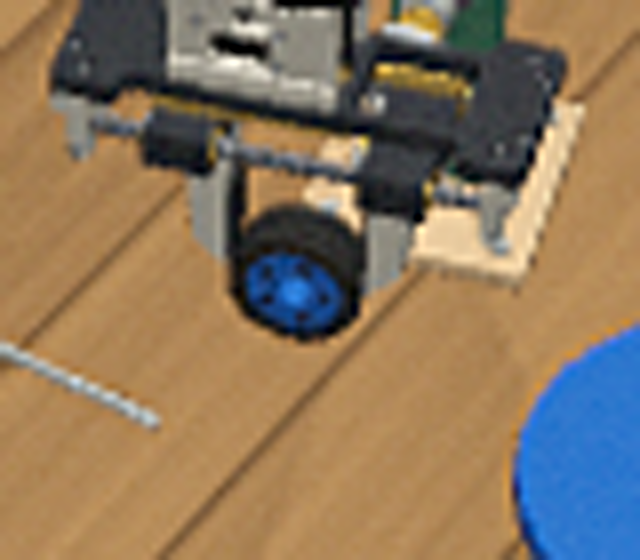

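The wheel hangs with its blue hub centred at crop (298,287), i.e. (303.2,181.9), matching the prediction within 0.5 px.

```bash
python3 -m jog '[[[-1,0.015,0.004,0,0],[-1,0.03,0.008,0,0],[-1,0.036,0.008,0,0],[-1,0.036,0.008,0,0],[-1,0.036,0.008,0,0]]]' >/dev/null
python3 st.py
```

```text
t 15.88 along -0.0201 lat 0.0004 z 0.1312 yaw 1.8706 | F along -0.5 lat 0.1 z -0.4 op 0.0535
```

```bash
python3 -m jog '[[[-1,0.005,0,0,0],[-1,0.01,0,0,0],[-1,0.015,0,0,0],[-1,0.02,0,0,0],[-1,0.02,0,0,0]]]' >/dev/null; python3 st.py
python3 -m jog '[[[-1,0.003,0,0,0],[-1,0.006,0,0,0],[-1,0.009,0,0,0],[-1,0.012,0,0,0],[-1,0.012,0,0,0]]]' >/dev/null; python3 st.py
python3 -m jog '[[[-1,0.003,0,0,0],[-1,0.006,0,0,0],[-1,0.009,0,0,0],[-1,0.012,0,0,0],[-1,0.012,0,0,0]]]' >/dev/null; python3 st.py
```

```text
t 16.30 along 0.0016 lat 0.0006 z 0.1312 yaw 1.8716 | F along 0.3 lat -0.4 z -0.9 op 0.0535
t 16.72 along 0.0133 lat 0.0007 z 0.1313 yaw 1.8713 | F along 1.2 lat 0.5 z -1.0 op 0.0534
t 17.13 along 0.0255 lat 0.0007 z 0.1313 yaw 1.8712 | F along -0.1 lat -0.6 z 0.6 op 0.0535
```

```bash
python3 -m jog '[[[-1,0.004,0,0,0],[-1,0.008,0,0,0],[-1,0.012,0,0,0],[-1,0.016,0,0,0],[-1,0.016,0,0,0]]]' >/dev/null; python3 st.py
python3 -m jog '[[[-1,0.002,0,0,0],[-1,0.004,0,0,0],[-1,0.006,0,0,0],[-1,0.008,0,0,0],[-1,0.008,0,0,0]]]' >/dev/null; python3 st.py
python3 -m jog '[[[-1,0.001,0,0,0],[-1,0.002,0,0,0],[-1,0.003,0,0,0],[-1,0.003,0,0,0]]]' >/dev/null; python3 st.py
python3 -m jog '[[[-1,0.001,0,0,0],[-1,0.002,0,0,0],[-1,0.003,0,0,0],[-1,0.003,0,0,0]]]' >/dev/null; python3 st.py
```

```text
t 17.55 along 0.0417 lat 0.0007 z 0.1313 yaw 1.8714 | F along 2.1 lat -0.7 z 0.6 op 0.0537
t 17.97 along 0.0491 lat 0.0007 z 0.1311 yaw 1.8710 | F along 0.0 lat 0.3 z -0.8 op 0.0538
t 18.30 along 0.0518 lat 0.0008 z 0.1312 yaw 1.8708 | F along -0.2 lat 0.0 z -0.7 op 0.0538
t 18.63 along 0.0549 lat 0.0008 z 0.1313 yaw 1.8710 | F along 0.1 lat -0.0 z -0.5 op 0.0540
```

```bash
python3 -m jog '[[[-1,0.001,0,0,0],[-1,0.002,0,0,0],[-1,0.003,0,0,0],[-1,0.003,0,0,0]]]' >/dev/null; python3 st.py
python3 -m jog '[[[-1,0.001,0,0,0],[-1,0.002,0,0,0],[-1,0.002,0,0,0]]]' >/dev/null; python3 st.py
```

```text
t 18.97 along 0.0578 lat 0.0008 z 0.1312 yaw 1.8709 | F along 0.6 lat 0.9 z -1.0 op 0.0539
t 19.22 along 0.0593 lat 0.0008 z 0.1313 yaw 1.8708 | F along -3.0 lat -0.4 z -0.1 op 0.0541
```

```bash
python3 -m jog '[[[0.7,0,0,0,0],[0.7,0,0,0,0],[0.7,0,0,0,0],[0.7,0,0,0,0],[0.7,0,0,0,0]]]' >/dev/null; python3 st.py
python3 -m jog '[[[0.7,0,0,-0.02,0],[0.7,0,0,-0.06,0],[0.7,0,0,-0.1,0],[0.7,-0.035,0,-0.115,0],[0.7,-0.07,0,-0.115,0]]]'>/dev/null; python3 st.py
python3 - <<'E'
from h import *
s=robot.observe();print(jt(s,(.5528,-.199,.2),1.8207))
E
```

```text
t 19.63 along 0.0599 lat 0.0008 z 0.1313 yaw 1.8709 | F along -0.6 lat 0.1 z 0.6 op 0.0771
t 20.05 along -0.0099 lat 0.0029 z 0.2515 yaw 1.8749 | F along -0.6 lat 1.6 z -0.3 op 0.0779
(array([-0.314 , -0.0932,  0.0511]), np.float64(0.0542))
```

```bash
python3 -m jog '[[[0.5,-0.038,-0.011,0,0.01],[0.5,-0.076,-0.022,0,0.03],[0.5,-0.114,-0.033,0,0.05],[0.5,-0.152,-0.044,0,0.05],[0.5,-0.19,-0.055,0,0.05]]]'>/dev/null
python3 -m jog '[[[0.5,-0.035,-0.01,0,0],[0.5,-0.07,-0.02,0.02,0],[0.5,-0.105,-0.03,0.045,0],[0.5,-0.123,-0.032,0.045,0],[0.5,-0.123,-0.032,0.045,0]]]'
python3 - <<'E'
from h import *
s=robot.observe();print(s["tool_rot"],jt(s,(.5528,-.199,.036),1.8207))
s,im=snap("top","t3.png");P=pose("top");h=cv2.cvtColor(im,cv2.COLOR_RGB2HSV)
E
```

```text
time: 20.88
tool_pos: [0.5474, -0.2013, 0.1992]
tool_rot: [-3.139, -0.001, 1.816]
contact_force: [-0.6, 0.7, 0.6]
opening: 0.0689
grip_force: 0.0
[-3.13909634e+00 -1.04020103e-03  1.81643480e+00] (array([0.0008, 0.0062, 0.1632]), np.float64(-0.0043))
```

```bash
python3 -m jog '[[[0.5,0.001,0.0062,0.03,0],[0.5,0.001,0.0062,0.065,0],[0.5,0.001,0.0062,0.1,0],[0.5,0.001,0.0062,0.13,0],[0.5,0.001,0.0062,0.13,0]]]' >/dev/null
python3 - <<'E'
from h import *
s=robot.observe();print(s["tool_pos"],jt(s,(.5528,-.199,.036),1.8207))
E
python3 -m jog '[[[0.4,0,0,0.02,0],[0.3,0,0,0.033,0],[0.3,0,0,0.033,0],[0.3,0,0,0.033,0]]]'
python3 - <<'E'
from h import *
s=robot.observe();print(jt(s,(.5528,-.199,.036),1.8207))
E
```

```text
[ 0.55092127 -0.19180141  0.06604938] (array([-0.0077,  0.0003,  0.03  ]), np.float64(0.0014))
time: 21.68
tool_pos: [0.5549, -0.1945, 0.0398]
tool_rot: [3.14, 0.001, 1.822]
contact_force: [-0.7, 0.3, 0.0]
opening: 0.0597
grip_force: 0.0
(array([-0.0038, -0.0032,  0.0038]), np.float64(0.0009))
```

```bash
python3 -m jog '[[[0.3,-0.003,0,0,0],[0.3,-0.003,0,0,0],[0.3,-0.003,0,0,0]]]'
python3 - <<'E'
from h import *
s=robot.observe();print(jt(s,(.5528,-.199,.036),1.8207))
E
```

```text
time: 21.93
tool_pos: [0.5556, -0.1983, 0.0397]
tool_rot: [3.14, 0.002, 1.821]
contact_force: [0.3, 0.2, -0.3]
opening: 0.0598
grip_force: 0.0
(array([ 0.0001, -0.0029,  0.0037]), np.float64(0.0))
```

```bash
python3 -m jog '[[[0.3,0,-0.0025,0.0035,0],[0.3,0,-0.0025,0.0035,0],[-1,0,-0.0025,0.0035,0],[-1,0,-0.0025,0.0035,0],[-1,0,-0.0025,0.0035,0]]]' 45
python3 -m jog '[[[-1,0,0,0,0],[-1,0,0,0,0],[-1,0,0,0,0]]]' 45
python3 -m jog '[[[-1,0,0,-0.005,0],[-1,0,0,-0.03,0],[-1,0,0,-0.065,0],[-1,0,0,-0.095,0],[-1,0,0,-0.095,0]]]'
python3 -m jog '[[[-1,0,0,0,0],[-1,0,0,0,0]]]'
python3 - <<'E'
from h import *
s=robot.observe()
d=np.array([np.cos(1.871),np.sin(1.871),0]);tip=np.array([.5415,.137,.14])
print(s["tool_rot"],jt(s,tip-.055*d-[0,0,.009],1.871))
E
```

```text
time: 22.35
tool_pos: [0.5524, -0.1985, 0.0347]
tool_rot: [3.142, -0.0, 1.821]
contact_force: [-0.7, -1.0, -0.3]
opening: 0.044
grip_force: 0.0
time: 22.6
tool_pos: [0.5531, -0.1986, 0.035]
tool_rot: [3.14, 0.001, 1.821]
contact_force: [2.2, -0.4, 0.5]
opening: 0.0383
grip_force: 45.0
time: 23.02
tool_pos: [0.555, -0.2, 0.1362]
tool_rot: [3.134, 0.007, 1.821]
contact_force: [0.3, -1.2, -0.9]
opening: 0.0381
grip_force: 45.0
time: 23.18
tool_pos: [0.5516, -0.1983, 0.1291]
tool_rot: [-3.14, -0.001, 1.821]
contact_force: [0.3, 0.1, -1.4]
opening: 0.038
grip_force: 45.0
[-3.14030046e+00 -9.93302571e-04  1.82076238e+00] (array([ 0.2724,  0.0759, -0.0017]), np.float64(-0.0502))
```

```bash
python3 -m jog '[[[-1,0.03,0.008,0,0],[-1,0.06,0.016,0,0],[-1,0.095,0.025,0,0],[-1,0.13,0.035,0,0],[-1,0.16,0.045,0,0]]]' >/dev/null
python3 -m jog '[[[-1,0.03,0.008,0,-0.02],[-1,0.06,0.016,0,-0.04],[-1,0.09,0.025,0.001,-0.05],[-1,0.112,0.031,0.001,-0.05],[-1,0.112,0.031,0.001,-0.05]]]' >/dev/null
python3 -m jog '[[[-1,0,0,0,0],[-1,0,0,0,0],[-1,0,0,0,0]]]' >/dev/null
python3 st.py
python3 - <<'E'
from h import *
s,im=snap("scene","s4.png");s=robot.observe();t=s["tool_pos"]
d=np.array([np.cos(1.871),np.sin(1.871),0])
P=pose("scene")
for z in (.009,.012):
    o=t+[0,0,z]-.009*d;u,v=proj(P,o);print('pred hole',u+.9,v+.5)
bg=cv2.cvtColor(im,cv2.COLOR_RGB2BGR);u,v=int(u),int(v);h=cv2.cvtColor(bg,cv2.COLOR_BGR2HSV)
m=((h[...,0]<8)|(h[...,0]>172))&(h[...,1]>130);w=np.zeros_like(m);w[v-14:v+14,u-14:u+14]=m[v-14:v+14,u-14:u+14]
q=np.argwhere(w);print(len(q),q.min(0),q.max(0))
cv2.imwrite('pics/s4c.png',cv2.resize(bg[v-35:v+35,u-35:u+45],None,fx=8,fy=8,interpolation=cv2.INTER_CUBIC));print(u-35,v-35)
E
```

```text
t 24.27 along -0.0568 lat 0.0001 z 0.1280 yaw 1.8697 | F along 0.1 lat 0.4 z -0.9 op 0.0380
pred hole 305.3115683265087 182.94001575460413
pred hole 305.334401294352 182.2841291038178
116 [175 299] [186 310]
269 146
```

View pics/s4c.png

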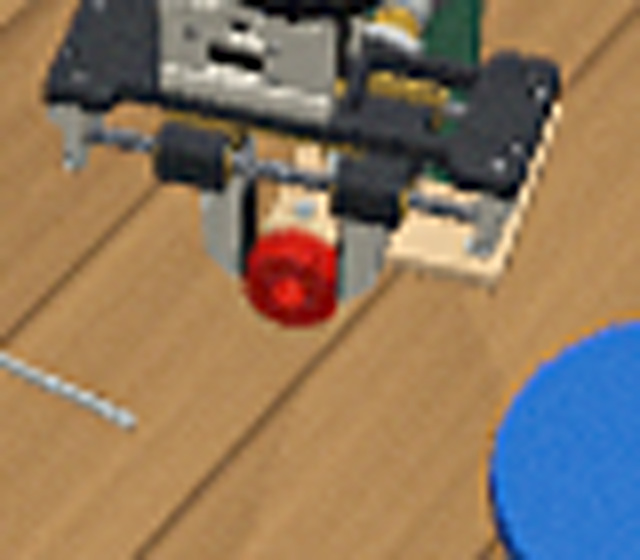

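The red cap's hole is at crop (291,290), i.e. (305.4,182.3), matching the prediction for 12 mm above the TCP, so the height is right.

```bash
python3 -m jog '[[[-1,0.015,0,0,0],[-1,0.03,0,0,0],[-1,0.042,0,0,0],[-1,0.042,0,0,0],[-1,0.042,0,0,0]]]' >/dev/null; python3 st.py
python3 -m jog '[[[-1,0.004,0,0,0],[-1,0.008,0,0,0],[-1,0.012,0,0,0],[-1,0.016,0,0,0],[-1,0.016,0,0,0]]]' >/dev/null; python3 st.py
python3 -m jog '[[[-1,0.003,0,0,0],[-1,0.006,0,0,0],[-1,0.009,0,0,0],[-1,0.012,0,0,0],[-1,0.012,0,0,0]]]' >/dev/null; python3 st.py
python3 -m jog '[[[-1,0.003,0,0,0],[-1,0.006,0,0,0],[-1,0.009,0,0,0],[-1,0.012,0,0,0],[-1,0.012,0,0,0]]]' >/dev/null; python3 st.py
```

```text
t 24.73 along -0.0141 lat 0.0007 z 0.1288 yaw 1.8714 | F along 0.1 lat -0.0 z -0.2 op 0.0380
t 25.15 along 0.0028 lat 0.0007 z 0.1287 yaw 1.8712 | F along -0.5 lat 0.1 z 0.3 op 0.0382
t 25.57 along 0.0147 lat 0.0007 z 0.1287 yaw 1.8713 | F along -0.3 lat -0.8 z 0.6 op 0.0378
t 25.98 along 0.0269 lat 0.0007 z 0.1288 yaw 1.8711 | F along 0.8 lat -1.1 z 1.5 op 0.0377
```

```bash
for i in 1; do python3 -m jog '[[[-1,0.002,0,0,0],[-1,0.004,0,0,0],[-1,0.006,0,0,0],[-1,0.006,0,0,0]]]' >/dev/null; python3 st.py
python3 -m jog '[[[-1,0.001,0,0,0],[-1,0.002,0,0,0],[-1,0.003,0,0,0],[-1,0.003,0,0,0]]]' >/dev/null; python3 st.py
python3 -m jog '[[[-1,0.001,0,0,0],[-1,0.002,0,0,0],[-1,0.003,0,0,0],[-1,0.003,0,0,0]]]' >/dev/null; python3 st.py
done
```

```text
t 26.32 along 0.0325 lat 0.0008 z 0.1287 yaw 1.8710 | F along 0.6 lat -0.4 z 1.6 op 0.0376
t 26.65 along 0.0346 lat 0.0008 z 0.1288 yaw 1.8708 | F along -4.1 lat -0.7 z 0.8 op 0.0381
t 26.98 along 0.0373 lat 0.0008 z 0.1288 yaw 1.8706 | F along -5.5 lat -0.4 z 1.6 op 0.0378
```

```bash
python3 -m jog '[[[-1,0.001,0,0,0],[-1,0.002,0,0,0],[-1,0.002,0,0,0]]]' >/dev/null; python3 st.py
python3 -m jog '[[[-1,0.001,0,0,0],[-1,0.0015,0,0,0],[-1,0.0015,0,0,0]]]' >/dev/null; python3 st.py
python3 -m jog '[[[-1,0.0005,0,0,0],[-1,0.001,0,0,0],[-1,0.001,0,0,0]]]' >/dev/null; python3 st.py
```

```text
t 27.23 along 0.0390 lat 0.0008 z 0.1288 yaw 1.8706 | F along -6.5 lat -1.0 z 1.2 op 0.0381
t 27.48 along 0.0402 lat 0.0008 z 0.1288 yaw 1.8706 | F along -7.4 lat -1.5 z 1.4 op 0.0381
t 27.73 along 0.0410 lat 0.0008 z 0.1288 yaw 1.8705 | F along -8.7 lat -1.6 z 1.0 op 0.0379
```

```bash
python3 -m jog '[[[-1,0.0005,0,0,0],[-1,0.001,0,0,0],[-1,0.001,0,0,0]]]' >/dev/null; python3 st.py
python3 -m jog '[[[-1,0.0005,0,0,0],[-1,0.0007,0,0,0],[-1,0.0007,0,0,0]]]' >/dev/null; python3 st.py
```

```text
t 27.98 along 0.0419 lat 0.0008 z 0.1288 yaw 1.8705 | F along -9.0 lat -1.2 z 2.6 op 0.0381
t 28.23 along 0.0424 lat 0.0008 z 0.1288 yaw 1.8705 | F along -9.1 lat -1.9 z 1.9 op 0.0379
```

```bash
python3 -m jog '[[[-1,0.0004,0,0,0],[-1,0.0008,0,0,0],[-1,0.0008,0,0,0]]]' >/dev/null; python3 st.py
python3 -m jog '[[[-1,0.0004,0,0,0],[-1,0.0007,0,0,0],[-1,0.0007,0,0,0]]]' >/dev/null; python3 st.py
```

```text
t 28.48 along 0.0432 lat 0.0008 z 0.1287 yaw 1.8705 | F along -9.8 lat -1.6 z 1.1 op 0.0378
t 28.73 along 0.0438 lat 0.0008 z 0.1288 yaw 1.8705 | F along -10.4 lat -1.3 z 1.4 op 0.0384
```

```bash
python3 -m jog '[[[-1,0.0004,0,0,0],[-1,0.0008,0,0,0],[-1,0.0008,0,0,0]]]' >/dev/null; python3 st.py
python3 -m jog '[[[-1,-0.001,0,0,0],[-1,-0.002,0,0,0],[-1,-0.002,0,0,0]]]' >/dev/null; python3 st.py
python3 -m jog '[[[-1,-0.0007,0,0,0],[-1,-0.0013,0,0,0],[-1,-0.0013,0,0,0]]]' >/dev/null; python3 st.py
```

```text
t 28.98 along 0.0439 lat 0.0008 z 0.1288 yaw 1.8705 | F along -12.5 lat -1.3 z 1.4 op 0.0378
t 29.23 along 0.0428 lat 0.0008 z 0.1288 yaw 1.8703 | F along -8.9 lat -0.8 z 0.8 op 0.0377
t 29.48 along 0.0422 lat 0.0008 z 0.1288 yaw 1.8703 | F along -6.8 lat -1.9 z 1.0 op 0.0380
```

```bash
python3 -m jog '[[[-1,-0.0007,0,0,0],[-1,-0.0013,0,0,0],[-1,-0.0013,0,0,0]]]' >/dev/null; python3 st.py
python3 -m jog '[[[-1,-0.0007,0,0,0],[-1,-0.001,0,0,0],[-1,-0.001,0,0,0]]]' >/dev/null; python3 st.py
```

```text
t 29.73 along 0.0420 lat 0.0008 z 0.1288 yaw 1.8706 | F along -2.9 lat -1.3 z 0.9 op 0.0378
t 29.98 along 0.0417 lat 0.0008 z 0.1287 yaw 1.8709 | F along 1.8 lat -0.5 z 0.6 op 0.0382
```

Force falls to zero and reverses within 1 mm while backing off, so the catch has locked. I'll relax and release.

```bash
python3 -m jog '[[[-1,0.0004,0,0,0],[0.7,0.0004,0,0,0],[0.7,0.0004,0,0,0],[0.7,0.0004,0,0,0],[0.7,0.0004,0,0,0]]]' >/dev/null; python3 st.py
python3 -m jog '[[[0.7,0,0,0,0],[0.7,0,0,0,0],[0.7,0,0,-0.02,0],[0.7,0,0,-0.06,0],[0.7,0,0,-0.1,0]]]'>/dev/null; python3 st.py
python3 -m jog '[[[0.7,-0.04,0,-0.03,0],[0.7,-0.08,0,-0.06,0],[0.7,-0.12,0,-0.06,0],[0.7,-0.15,0,-0.06,0],[0.7,-0.15,0,-0.06,0]]]'>/dev/null
python3 - <<'E'
from h import *
_,im=snap("scene","s5.png")
cv2.imwrite('pics/s5c.png',cv2.resize(cv2.cvtColor(im,cv2.COLOR_RGB2BGR)[130:190,280:350],None,fx=10,fy=10,interpolation=cv2.INTER_CUBIC))
E
```

```text
t 30.40 along 0.0414 lat 0.0008 z 0.1286 yaw 1.8706 | F along 0.9 lat 0.2 z 0.0 op 0.0602
t 30.82 along 0.0418 lat -0.0004 z 0.2286 yaw 1.8710 | F along 1.7 lat 1.2 z -0.1 op 0.0782
```

View pics/s5c.png

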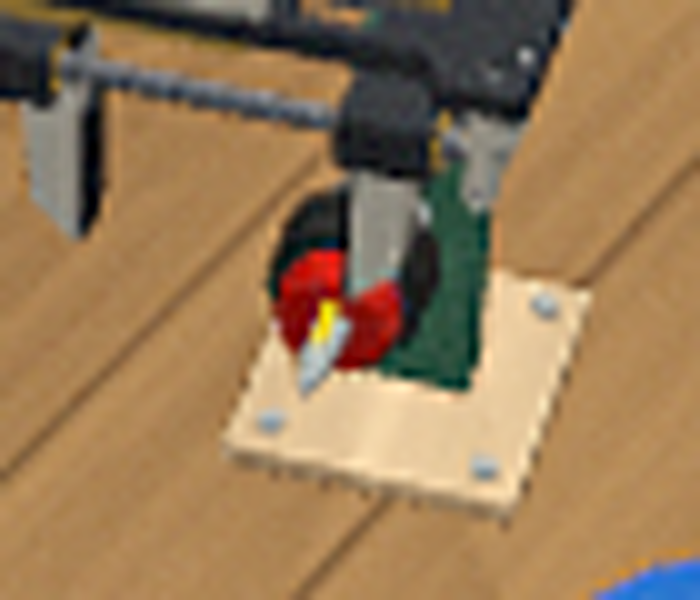

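The cap, at crop (340,315), sits face to face on the wheel. The yellow catch is up in front of it at (328,318), and the gripper is clear above. Handing in.

```bash
python3 -m jog '[[[0.7,0,0,0,0],[0.7,0,0,0,0],[0.7,0,0,0,0],[0.7,0,0,0,0]]]' >/dev/null; python3 -c "
from cell import robot
print(robot.hand_in())"
```

```text
the job is handed in; nothing more can be done
None
```

The spacer, blue-hubbed wheel and red cap are on the axle in that order. I felt the cap lock behind the catch (about 12.5 N peak), let go, saw the yellow catch up in front of it, and handed the job in at about 32 s; the hand-in returned no verdict.

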